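Index the grinding fixture on by four clicks

ROBOT

A 7-joint arm with a two-finger parallel gripper is mounted at the origin on the work surface. World frame = base frame: x ahead of the robot, y to its left, z up, the work surface at z = 0. Lengths are in m, angles in degrees, forces in N, time in s.
With the tool pointing down it reaches from about 0.425 to 0.875 m from the base axis. Payload 4.7 kg.
Tool frame: the origin (TCP) lies midway between the tips of the shut fingers; the grasp point (between the pads) lies 19 mm behind it; z points along the fingers, y is the direction in which the jaws open and shut (so a half turn about z gives the same grasp; the last joint's range is limited). The gripper opens to 87 mm and grips with 3 to 60 N. Pads are 19 mm wide; open, the fingers measure 117 mm over their backs; the gripper's body (75 mm by 190 mm) begins 51 mm behind the grasp point.
Start: joints at [64.521, 18.392, -4.016, 83.108, 1.295, 78.541, -3.26], TCP at [0.288, -0.583, 0.223] pointing down, gripper open.
Joint ranges: [-163.93, 163.93], [-17.29, 119.83], [-79.2, 71.16], [3.27, 140.29], [-89.18, 269.18], [5.43, 117.66], [-154.24, 154.24]. Speed limits (degrees/s): [147.25, 147.25, 180, 180, 180, 180, 180].

INTERFACE

Orientations are given as [roll, pitch, yaw] about the fixed x, y, z axes, in that order (R = Rz(yaw) Ry(pitch) Rx(roll)).
In Python, from cell import env gives the robot as it stands.
- The arm moves only by the tool apply_moves, never from a script. Its argument "targets" is a list of rows, each a list of 2 entries, a list of its own where there are three numbers: the shift along the world's x, y, z in mm, then the turn, a rotation vector about the world's x, y, z in rad. A call has 1 to 8 rows; each row is the pose to reach, as a shift and turn from the pose commanded when the call began; what a row does not reach only later rows make up. A row lasts 1/10 s, in which the tool goes at most 50 mm and 8.59 degrees, less where a joint would pass 70% of its speed; a pose out of reach is approached as far as the arm can. A call with a gripper value outside its range is refused whole. "hand" is the finger opening in mm, from 0 to 87, set as the call begins (left out, the last holds). The fingers move at their own pace and stop on an object; "squeeze" is the grip in N (left out, the last holds). Time passes only in rows, so rows that repeat a pose let the fingers close. It gives the time, the measured TCP pose, the force and the opening at its end, in the units of the state.
- env.get_obs(): the state, without advancing time (a new reading comes with each control period).
- env.read_camera(name): name is "scene" or "top"; returns a dict with "image" (480x640x3 uint8, red, green, blue), "camera_matrix" (3x3 intrinsics, pixels), "camera_from_world" (4x4, takes a point from world to camera coordinates). Camera axes: x right, y down, z forward; pixel columns grow to the right and rows downward; lengths in m; the calibration is good to about 2 mm. A picture is of the moment at which its call begins. There is no depth.
- env.sign_off(): hands the job in, once; it reports no verdict.
Trained networks look in a picture, given as the dict that the camera call returned (one of the last four; its "shot" number tells which), for a name from the list of things; names that differ only in an ending like _2 or _b are one class to them, and where a whole thing is asked for, a point or a joint stands for the part that bears it (a point fixed in the world has none). Each returns a list of dicts, best first, with "conf" (0 to 1); they miss things now and then, are a little off and sometimes report something else, mostly with a low value. They report only what shows in the picture. A call takes as long as a camera call. They do not tell look-alikes from the thing itself.
- env.regions_of(picture, target): "region" (480x640 bool, what is visible of it) and "rect" ([left, top, right, bottom] in pixels, round what is visible of it).
The state is a dict: "time_s": time; "qpos": joint angles; "joint_velocities": joint speeds; "effort": joint torques, N m; "tool_pos": TCP position; "tool_rot": TCP orientation; "force": force on the tool from outside, world axes, zero at the start; "wrist_torque": the same for the moment, N m; "grip_width": finger opening in m.
Only numpy, scipy, OpenCV 4.12 (cv2) and the standard library are available. Lean on these libraries where they do the work, as an engineer would, in place of code of your own. Each camera call takes 0.05 s, during which the arm holds its last target. There are 200 camera calls.

TASK

The ring on the indexing head is due its next grinding position: pushing one of the plate's three arms gently with a fingertip, turn the plate clockwise (seen from above) by exactly four clicks, never letting it reach a fifth, then take the finger away and leave the plate resting in its click. Grip and lift nothing: the ring stays seated on its hub, and the tin, screwdriver and spare ring stay where they are.

Things in the scene. Friction and masses are not known exactly. Their poses are not given: they have to be found in the camera images.
- index_head: green cast housing, 150 x 150 x 46 mm high, fixed to the bench at any place and yaw; origin at the centre of its underside, z up. On top, a round plate with three arms turns about the vertical axis through the origin. Fixed on the housing: a brass index mark on its -x side, and on its +x side a steel plunger barrel (22 mm thick, 26 mm up, sticking out 32 mm)
- plate_centre (a point): fixed point on the plate's axis, level with its upper face, 54 mm above the bench. The plate is dark steel, 132 mm across, with a white tick at its rim for every click. The hub in its middle (52 mm across, top 62 mm above the bench) has a post 18 mm thick that reaches 78 mm above the bench
- spoke_tip (a point): point that turns with the plate: outer end of one of three like aluminium arms 120 degrees apart, on its centre line and its top, 62 mm from the axis and 78 mm above the bench. The arms are upright radial bars on the plate's face, 14 mm wide, from 27 to 62 mm from the axis, 24 mm high
- plate (a joint): turn in rad, growing clockwise from above. Click-stops at multiples of 0.419 (24 degrees). It starts at rest in stop 0, 1, 2 or 3; end stops lie just below stop 0 and above stop 9. A push of about 5 N at 50 mm from the axis lifts it out of a stop; half way to the next the push drops away, the plate snaps on ahead of the finger into that stop and stays there
- blank: loose steel ring, 48 mm across, 21 mm bore, 10 mm high, lying on the plate's hub around its post, between the inner ends of the arms; origin at the centre of its underside, 62 mm above the bench
- tin: bystander: closed grey tin, 68 mm across, 75 mm high, standing; origin at the centre of its underside
- driver: bystander: screwdriver lying on the bench, 200 mm long, handle 26 mm thick; lies along its x axis, handle to -x; origin on the bench under its middle
- spare: bystander: spare steel ring like the one on the hub, lying on the bench; origin at the centre of its underside
Not all that is in view belongs to the job. Of the things that look like the index_head, the smaller one is meant. What is shaped like the blank but brown is not meant.

How it is judged (in metres and radians):
On the way:
1. a finger pushes the plate over its first click and on (contact force between the fingers and index_head above 0.5 N and distance of spoke_tip from where it was at the start of the episode between 0.0155 and 0.0849 m), for 0.02 s.
At the end, for the whole second after the job is handed in: the plate rests in the stop four clicks clockwise from where it began (within 0.3 of a click), not turning; the ring lies on its hub (within 5 mm of the axis, 3 mm in height); tin, screwdriver and spare ring are within 15 mm of where they stood (distance of spoke_tip from where it was at the start of the episode between 0.0868 and 0.0972 m and value of joint plate above 1.508 rad and velocity of joint plate between -0.05 and 0.05 rad/s and horizontal distance between blank and plate_centre below 0.005 m and height (world z) of blank between 0.059 and 0.065 m and distance of each of tin, driver, spare from where it was at the start of the episode below 0.015 m); the robot touches nothing.
It fails at once if the plate was turned to a fifth click (distance of spoke_tip from where it was at the start of the episode above 0.1033 m).
It fails at once if the ring on the hub was lifted (height (world z) of blank above 0.07 m).
It fails at once if a bystander was moved or lifted (distance of any of tin, driver, spare from where it was at the start of the episode above 0.02 m).
It fails at once if the indexing head was pressed or squeezed hard (over 30 N) (contact force between the fingers and index_head above 30 N).
It also fails if it takes over 45 s, if anything falls off the work surface, if the arm or the gripper's body presses on something with over 40 N, if the wrist force passes 120 N, or if a joint passes its speed limit or range.

## Working session

There is one attempt and no reset: what is moved stays moved. The work goes in short steps, Python scripts to look and compute and a tool call to move; the robot and the scene stay as the last step left them, time stands still between calls to the robot, and variables do not carry over. Pictures are saved under pics/ and viewed, about 8 in all and at most 12, crops included, and the job is handed in when it is done.

Besides the shell and the picture viewer there is one more tool, called after "Emit:" as name([rows], argument=value, ...), one row to a line, values as JSON. apply_moves: Moves the arm, as the interface text tells. Its arguments: {"type":"object","properties":{"targets":{"type":"array","items":{"type":"array"}},"hand":{"type":"number"},"squeeze":{"type":"number"}},"required":["targets"]}

```bash
mkdir -p pics
cat > h.py <<'E'
from cell import env
import numpy as np, cv2
def save(p,n,box=None,s=1):
    im=p["image"][:,:,::-1]
    if box: im=im[box[1]:box[3],box[0]:box[2]]
    cv2.imwrite("pics/"+n,cv2.resize(im,None,fx=s,fy=s,interpolation=cv2.INTER_CUBIC))
def ray(p,u,v,z):
    K=np.array(p["camera_matrix"]);T=np.array(p["camera_from_world"])
    d=T[:3,:3].T@np.linalg.solve(K,[u,v,1.]);c=-T[:3,:3].T@T[:3,3]
    return (c+d*(z-c[2])/d[2])
def proj(p,X):
    K=np.array(p["camera_matrix"]);T=np.array(p["camera_from_world"])
    q=K@(T[:3,:3]@np.array(X)+T[:3,3]);return q[:2]/q[2]
E
python3 - <<'E'
from h import *
o=env.get_obs();print({k:np.round(o[k],3) for k in("time_s","tool_pos","tool_rot","force","grip_width")})
P={}
for n in("scene","top"):
    p=env.read_camera(n);save(p,n+"0.png");P[n]=p
    T=np.array(p["camera_from_world"]);print(n,-T[:3,:3].T@T[:3,3])
    for t in("index_head","blank","tin","driver","spare","spoke_tip"):
        for r in env.regions_of(p,t):
            v,u=np.nonzero(r["region"]);print(n,t,round(r["conf"],2),np.round(r["rect"]),u.mean().round(1),v.mean().round(1),ray(p,u.mean(),v.mean(),.05).round(3))
E
```

```text
{'time_s': np.float64(0.0), 'tool_pos': array([ 0.288, -0.582,  0.221]), 'tool_rot': array([-1.79891e+02,  6.00000e-03,  2.62870e+01]), 'force': array([0.396, 0.058, 0.063]), 'grip_width': np.float64(0.087)}
scene [1.39850453 0.08482497 0.89434606]
scene index_head 0.84 [216. 216. 313. 298.] 262.1 257.0 [ 0.562 -0.015  0.05 ]
scene index_head 0.83 [322. 149. 444. 247.] 385.0 197.4 [0.378 0.245 0.05 ]
scene blank 0.86 [252. 228. 272. 248.] 261.3 239.0 [ 0.51 -0.02  0.05]
scene blank 0.66 [243. 204. 260. 220.] 252.2 210.7 [ 0.422 -0.045  0.05 ]
scene tin 0.84 [333. 254. 369. 304.] 351.3 278.6 [0.621 0.159 0.05 ]
scene tin 0.65 [214. 216. 311. 297.] 262.0 256.9 [ 0.562 -0.015  0.05 ]
scene driver 0.93 [168. 194. 205. 265.] 190.2 220.3 [ 0.452 -0.174  0.05 ]
scene spare 0.63 [190. 302. 218. 327.] 202.7 313.9 [ 0.706 -0.114  0.05 ]
scene spare 0.26 [333. 254. 373. 303.] 351.4 278.3 [0.62  0.159 0.05 ]
scene spoke_tip 0.82 [345. 156. 428. 209.] 386.6 183.8 [0.329 0.253 0.05 ]
scene spoke_tip 0.67 [229. 224. 295. 271.] 262.0 245.9 [ 0.531 -0.017  0.05 ]
top [0.3664338  0.09848562 1.01567414]
top index_head 0.78 [320. 222. 437. 336.] 378.9 276.6 [ 0.527 -0.013  0.05 ]
top index_head 0.56 [138. 300. 305. 472.] 221.7 383.6 [0.352 0.251 0.05 ]
top tin 0.67 [257. 209. 297. 258.] 276.1 232.3 [0.607 0.162 0.05 ]
top driver 0.55 [470. 271. 486. 390.] 476.7 348.8 [ 0.404 -0.171  0.05 ]
top spare 0.67 [419. 190. 445. 215.] 433.4 202.6 [ 0.657 -0.113  0.05 ]
top spoke_tip 0.9 [342. 239. 419. 309.] 379.7 274.6 [ 0.53  -0.015  0.05 ]
top spoke_tip 0.78 [163. 326. 274. 445.] 218.8 384.5 [0.351 0.256 0.05 ]
```

Run:
```python
import cv2
a=cv2.imread("pics/top0.png")[180:400,240:510];cv2.imwrite("pics/c0.png",cv2.resize(a,None,fx=2.7,fy=2.7,interpolation=cv2.INTER_CUBIC))
```

```text
(no output)
```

View pics/c0.png

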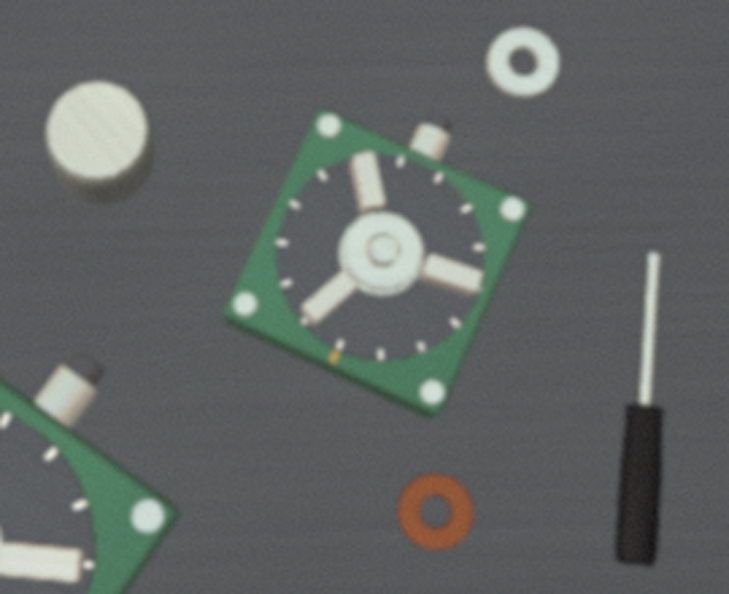

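View pics/scene0.png

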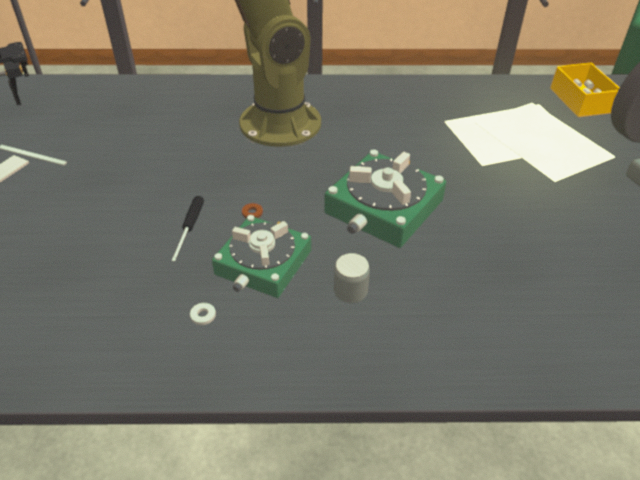

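The crop shows the small head's post at about crop (383,248), i.e. top image (382,272). Its three arms point up, right and lower-left. The tin is to the left, the spare ring upper right, the driver at right, and the brown decoy below. I'll push the lower-left arm.

Run:
```python
from h import *
p=env.read_camera("top")
f=lambda u,v,z:ray(p,240+u/2.7,180+v/2.7,z)[:2]
b=[f(*q,.049) for q in((329,125),(512,209),(432,392),(245,303))];print("bolts",np.round(b,4),"c",np.mean(b,0))
print("post",f(383,247,.078))
c=np.mean(b,0)
for t,i in(((364,154),(371,206)),((480,282),(426,264)),((308,316),(350,280))):
    T=f(*t,.078);I=f(*i,.078);d=T-c;print(T.round(4),np.hypot(*d),np.degrees(np.arctan2(d[1],d[0])),np.degrees(np.arctan2(*(T-I)[::-1])))
# hub ring outline, arms mask
for t in("spoke_tip","blank"):
  for r in env.regions_of(p,t):
    v,u=np.nonzero(r["region"]);print(t,r["conf"],r["rect"],ray(p,u.mean(),v.mean(),.07))
s=env.read_camera("scene")
for r in env.regions_of(s,"blank"): v,u=np.nonzero(r["region"]);print(ray(s,u.mean(),v.mean(),.07))
```

```text
bolts [[ 0.6159  0.0132]
 [ 0.5593 -0.1016]
 [ 0.4441 -0.0456]
 [ 0.501   0.0694]] c [ 0.53008049 -0.01613056]
post [ 0.53063593 -0.01508897]
[ 0.5895 -0.0055] 0.060373216839577346 10.17557144162804 5.481344552916404
[ 0.5082 -0.0735] 0.061409168625872604 -110.82495908950763 -109.50868096579487
[0.4886 0.0321] 0.0636406306175507 130.69289124513938 129.70674407183765
spoke_tip 0.73 [165.7, 327.1, 275.5, 440.1] [0.35105497 0.25186824 0.07      ]
spoke_tip 0.62 [343.9, 237.6, 415.1, 312.6] [ 0.52683433 -0.01178752  0.07      ]
blank 0.92 [388.5, 351.0, 414.5, 384.5] [ 0.37232745 -0.03973517  0.07      ]
blank 0.72 [366.1, 259.0, 395.6, 285.7] [ 0.53058726 -0.01483808  0.07      ]
[ 0.53643794 -0.01923561  0.07      ]
[ 0.44503996 -0.04263477  0.07      ]
```

Emit:
apply_moves([
  [[13, 40, 0], [0, 0, 0.13]],
  [[26, 80, 0], [0, 0, 0.26]],
  [[39, 120, 0], [0, 0, 0.39]],
  [[52, 160, 0], [0, 0, 0.52]],
  [[65, 200, 0], [0, 0, 0.65]],
  [[78, 240, 0], [0, 0, 0.78]],
  [[91, 280, 0], [0, 0, 0.91]],
  [[104, 320, 0], [0, 0, 1.04]],
], hand=0)

```text
time_s: 1.75
tool_pos: [0.3922, -0.2612, 0.2229]
tool_rot: [180.0, 0.0, 86.2]
force: [0.4, -0.6, -0.4]
grip_width: 0.031
```

Emit:
apply_moves([
  [[13, 36, 0], [0, 0, 0.13]],
  [[26, 73, 0], [0, 0, 0.26]],
  [[39, 109, 0], [0, 0, 0.39]],
  [[52, 146, 0], [0, 0, 0.52]],
  [[65, 182, 0], [0, 0, 0.65]],
  [[78, 218, 0], [0, 0, 0.78]],
  [[89, 254, -20], [0, 0, 0.91]],
  [[89, 254, -60], [0, 0, 1.03]],
])

```text
time_s: 2.55
tool_pos: [0.4847, -0.0025, 0.1654]
tool_rot: [179.6, 0.4, 145.7]
force: [0.9, -1.2, -0.9]
grip_width: 0.0004
```

Run:
```python
from h import *
o=env.get_obs();print({k:np.round(o[k],3) for k in("time_s","tool_pos","tool_rot","force","grip_width","qpos")})
p=env.read_camera("top");save(p,"t1.png",(300,200,460,340),4)
p=env.read_camera("scene");save(p,"s1.png",(190,180,340,310),4)
a=cv2.imread("pics/t1.png");b=cv2.imread("pics/s1.png");b=cv2.resize(b,(640,560));cv2.imwrite("pics/b1.png",cv2.resize(np.hstack([a,b]),(800,350),interpolation=cv2.INTER_AREA))
```

```text
{'time_s': np.float64(2.55), 'tool_pos': array([ 0.485, -0.003,  0.165]), 'tool_rot': array([179.634,   0.384, 145.664]), 'force': array([ 0.924, -1.217, -0.918]), 'grip_width': np.float64(0.0), 'qpos': array([ 34.851,   1.663, -37.87 , 109.566,   1.034,  68.597,  52.289])}
```

View pics/b1.png

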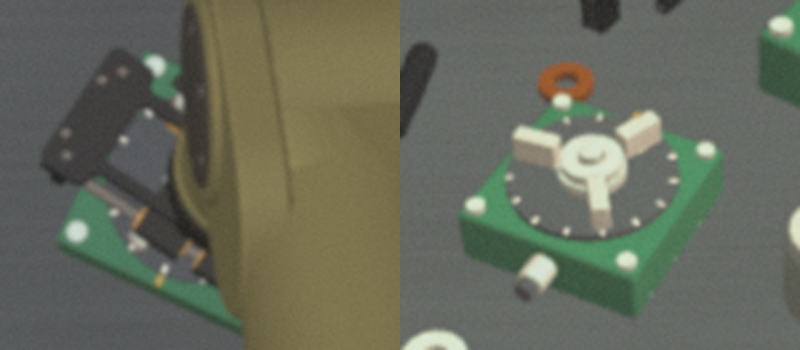

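Emit:
apply_moves([
  [[0, 0, -15], [0, 0, 0]],
  [[0, 0, -35], [0, 0, 0]],
  [[0, 0, -55], [0, 0, 0]],
  [[0, 0, -75], [0, 0, 0]],
  [[0, 0, -75], [0, 0, 0]],
])

```text
time_s: 3.15
tool_pos: [0.4794, -0.01, 0.0866]
tool_rot: [-179.9, -0.2, 144.6]
force: [-0.4, 0.2, 0.3]
grip_width: 0.0003
```

Run:
```python
from h import *
o=env.get_obs();print({k:np.round(o[k],4) for k in("time_s","tool_pos","tool_rot","force")})
p=env.read_camera("scene");im=p["image"].copy()
q=proj(p,o["tool_pos"]);print(q)
cv2.circle(im,tuple(int(16*x) for x in q),16,(255,0,0),-1,cv2.LINE_AA,4);p["image"]=im
save(p,"s2.png",(190,170,340,310),4)
```

```text
{'time_s': np.float64(3.15), 'tool_pos': array([ 0.4794, -0.01  ,  0.0866]), 'tool_rot': array([-1.798913e+02, -1.762000e-01,  1.446451e+02]), 'force': array([-0.3573,  0.1954,  0.2524])}
[266.01495349 215.57253101]
```

View pics/s2.png

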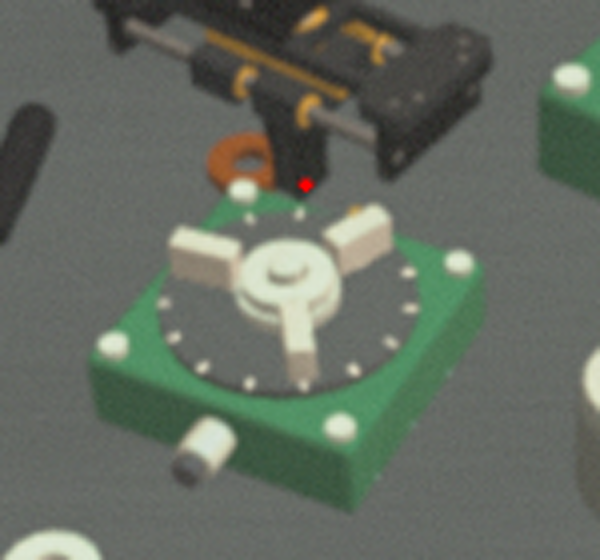

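Emit:
apply_moves([
  [[0, 0, -10], [0, 0, 0]],
  [[0, 0, -20], [0, 0, 0]],
  [[0, 0, -24], [0, 0, 0]],
  [[0, 0, -24], [0, 0, 0]],
])

```text
time_s: 3.6
tool_pos: [0.4804, -0.0088, 0.063]
tool_rot: [-180.0, -0.1, 144.9]
force: [0.7, 0.4, 0.3]
grip_width: 0.0006
```

Run:
```python
from h import *
o=env.get_obs();print({k:np.round(o[k],4) for k in("time_s","tool_pos","tool_rot","force")})
P=lambda t:np.array([530.5,-15.5])+[45*np.cos(t)-22*np.sin(t),45*np.sin(t)+22*np.cos(t)]
r=np.radians
for k in range(5):
    t0=144.9-24*k; print(t0,P(r(t0)).round(1),[list((P(r(t0-3*i))-P(r(t0))).round(1)) for i in range(1,9)])
print([round(.05236*i,3) for i in range(1,9)])
```

```text
{'time_s': np.float64(3.6), 'tool_pos': array([ 0.4804, -0.0088,  0.063 ]), 'tool_rot': array([-1.799748e+02, -6.170000e-02,  1.448777e+02]), 'force': array([0.7009, 0.444 , 0.2809])}
144.9 [481.   -7.6] [[np.float64(0.5), np.float64(2.6)], [np.float64(1.1), np.float64(5.1)], [np.float64(1.8), np.float64(7.6)], [np.float64(2.7), np.float64(10.1)], [np.float64(3.7), np.float64(12.5)], [np.float64(4.9), np.float64(14.9)], [np.float64(6.1), np.float64(17.2)], [np.float64(7.5), np.float64(19.4)]]
120.9 [488.5  11.8] [[np.float64(1.5), np.float64(2.2)], [np.float64(3.1), np.float64(4.2)], [np.float64(4.8), np.float64(6.2)], [np.float64(6.6), np.float64(8.1)], [np.float64(8.5), np.float64(9.9)], [np.float64(10.5), np.float64(11.6)], [np.float64(12.6), np.float64(13.2)], [np.float64(14.7), np.float64(14.7)]]
96.9 [503.3  26.5] [[np.float64(2.2), np.float64(1.4)], [np.float64(4.5), np.float64(2.6)], [np.float64(6.9), np.float64(3.7)], [np.float64(9.3), np.float64(4.7)], [np.float64(11.8), np.float64(5.6)], [np.float64(14.3), np.float64(6.4)], [np.float64(16.9), np.float64(7.0)], [np.float64(19.5), np.float64(7.4)]]
72.9 [522.7  34. ] [[np.float64(2.6), np.float64(0.3)], [np.float64(5.2), np.float64(0.5)], [np.float64(7.8), np.float64(0.6)], [np.float64(10.5), np.float64(0.5)], [np.float64(13.1), np.float64(0.3)], [np.float64(15.7), np.float64(-0.0)], [np.float64(18.2), np.float64(-0.5)], [np.float64(20.8), np.float64(-1.1)]]
48.900000000000006 [543.5  32.9] [[np.float64(2.5), np.float64(-0.7)], [np.float64(5.0), np.float64(-1.6)], [np.float64(7.4), np.float64(-2.6)], [np.float64(9.8), np.float64(-3.8)], [np.float64(12.1), np.float64(-5.0)], [np.float64(14.3), np.float64(-6.4)], [np.float64(16.5), np.float64(-7.9)], [np.float64(18.6), np.float64(-9.5)]]
[0.052, 0.105, 0.157, 0.209, 0.262, 0.314, 0.367, 0.419]
```

Emit:
apply_moves([
  [[0.5, 3.1, 0], [0, 0, -0.052]],
  [[1.1, 6, 0], [0, 0, -0.105]],
  [[1.8, 8.7, 0], [0, 0, -0.157]],
  [[2.7, 11.4, 0], [0, 0, -0.209]],
  [[3.7, 13.8, 0], [0, 0, -0.262]],
  [[4.9, 16.2, 0], [0, 0, -0.314]],
  [[6.1, 18.5, 0], [0, 0, -0.367]],
  [[7.5, 20.7, 0], [0, 0, -0.419]],
])

```text
time_s: 4.4
tool_pos: [0.4872, 0.0105, 0.0637]
tool_rot: [-179.8, 0.0, 120.7]
force: [-3.7, -3.2, 3.3]
grip_width: 0.0003
```

Run:
```python
from h import *
o=env.get_obs();print({k:np.round(o[k],4) for k in("time_s","tool_pos","tool_rot","force","wrist_torque")})
p=env.read_camera("scene");save(p,"s3.png",(200,190,330,300),4)
```

```text
{'time_s': np.float64(4.4), 'tool_pos': array([0.4872, 0.0105, 0.0637]), 'tool_rot': array([-1.797836e+02,  3.480000e-02,  1.207257e+02]), 'force': array([-3.688 , -3.2468,  3.289 ]), 'wrist_torque': array([-0.566 ,  0.6641, -0.0029])}
```

View pics/s3.png

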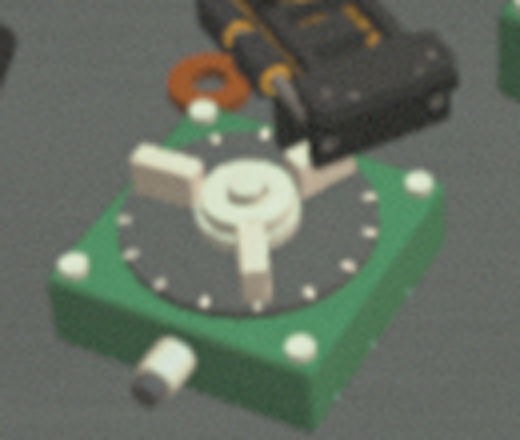

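```bash
cat >> h.py <<'E'
def ang(p,c=(.5305,-.0155)):
    g=cv2.GaussianBlur(p["image"].min(2).astype(np.float32),(0,0),1)
    best=[]
    for a in np.arange(0,120,.5):
        v=[]
        for k in range(3):
            t=np.radians(a+120*k);d=np.array([np.cos(t),np.sin(t)]);n=np.array([-d[1],d[0]])
            X=[np.r_[np.array(c)+d*r+n*w,.078] for r in np.linspace(.03,.06,9) for w in(-.005,0,.005)]
            B=[np.r_[np.array(c)+d*r+n*w,.078] for r in np.linspace(.034,.06,7) for w in(-.011,.011)]
            s=lambda Q:np.mean([g[int(round(q[1])),int(round(q[0]))] for q in(proj(p,x) for x in Q)])
            v.append(s(X)-.5*s(B))
        best.append((np.sort(v)[-2:].mean(),a,np.round(v)))
    best.sort(key=lambda b:-b[0]);return [(b[1],round(float(b[0]),1),b[2].tolist()) for b in best[:4]]
E
python3 - <<'E'
from h import *
p=env.read_camera("scene");print(ang(p))
q=dict(p);q["image"]=cv2.imread("pics/scene0.png")[:,:,::-1];print(ang(q))
E
```

```text
[(np.float64(4.5), 118.7, [121.0, 41.0, 116.0]), (np.float64(6.0), 118.6, [118.0, 44.0, 119.0]), (np.float64(4.0), 118.0, [121.0, 39.0, 115.0]), (np.float64(5.5), 117.9, [120.0, 42.0, 116.0])]
[(np.float64(9.0), 117.0, [118.0, 108.0, 116.0]), (np.float64(8.5), 116.7, [119.0, 107.0, 114.0]), (np.float64(9.5), 116.3, [117.0, 110.0, 116.0]), (np.float64(10.0), 115.9, [116.0, 110.0, 116.0])]
```

Emit:
apply_moves([
  [[1.5, 2.2, 0], [0, 0, -0.052]],
  [[3.1, 4.2, 0], [0, 0, -0.105]],
  [[4.8, 6.2, 0], [0, 0, -0.157]],
  [[6.6, 8.1, 0], [0, 0, -0.209]],
  [[8.5, 9.9, 0], [0, 0, -0.262]],
  [[10.5, 11.6, 0], [0, 0, -0.314]],
  [[12.6, 13.2, 0], [0, 0, -0.367]],
  [[14.7, 14.7, 0], [0, 0, -0.419]],
])

```text
time_s: 5.3
tool_pos: [0.5017, 0.0262, 0.0635]
tool_rot: [-179.8, 0.0, 96.8]
force: [-4.0, -1.5, 2.9]
grip_width: 0.0005
```

Run:
```python
from h import *
o=env.get_obs();print({k:np.round(o[k],4) for k in("time_s","tool_pos","tool_rot","force")})
p=env.read_camera("scene");print(ang(p)[:2]);save(p,"s4.png",(200,190,330,300),4)
```

```text
{'time_s': np.float64(5.3), 'tool_pos': array([0.5017, 0.0262, 0.0635]), 'tool_rot': array([-1.79816e+02,  2.91000e-02,  9.68259e+01]), 'force': array([-4.0118, -1.5002,  2.9103])}
[(np.float64(104.0), 115.7, [12.0, 115.0, 116.0]), (np.float64(103.0), 115.5, [14.0, 114.0, 117.0])]
```

View pics/s4.png

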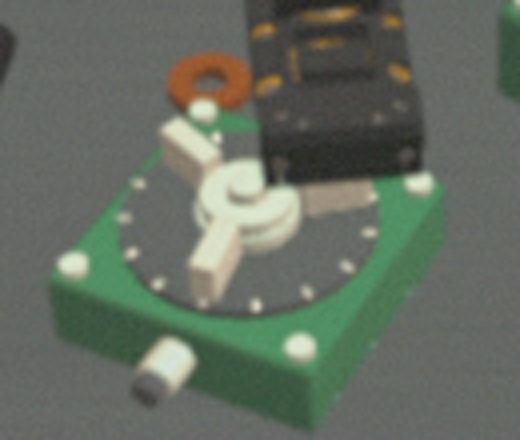

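Emit:
apply_moves([
  [[2.2, 1.4, 0], [0, 0, -0.052]],
  [[4.5, 2.6, 0], [0, 0, -0.105]],
  [[6.9, 3.7, 0], [0, 0, -0.157]],
  [[9.3, 4.7, 0], [0, 0, -0.209]],
  [[11.8, 5.6, 0], [0, 0, -0.262]],
  [[14.3, 6.4, 0], [0, 0, -0.314]],
  [[16.9, 7.0, 0], [0, 0, -0.367]],
  [[19.5, 7.4, 0], [0, 0, -0.419]],
])

```text
time_s: 6.15
tool_pos: [0.5213, 0.0346, 0.0634]
tool_rot: [-179.8, 0.0, 72.9]
force: [-4.3, -0.1, 2.7]
grip_width: 0.0002
```

Emit:
apply_moves([
  [[2.6, 0.3, 0], [0, 0, -0.052]],
  [[5.2, 0.5, 0], [0, 0, -0.105]],
  [[7.8, 0.6, 0], [0, 0, -0.157]],
  [[10.5, 0.5, 0], [0, 0, -0.209]],
  [[13.1, 0.3, 0], [0, 0, -0.262]],
  [[15.7, 0, 0], [0, 0, -0.314]],
  [[18.2, -0.5, 0], [0, 0, -0.367]],
  [[20.8, -1.1, 0], [0, 0, -0.419]],
])

```text
time_s: 6.95
tool_pos: [0.5423, 0.0344, 0.0636]
tool_rot: [-179.8, 0.0, 48.9]
force: [-4.7, 2.0, 3.4]
grip_width: 0.0006
```

Run:
```python
from h import *
o=env.get_obs();print({k:np.round(o[k],4) for k in("time_s","tool_pos","tool_rot","force")})
p=env.read_camera("scene");print(ang(p));save(p,"s5.png",(200,190,330,300),4)
```

```text
{'time_s': np.float64(6.95), 'tool_pos': array([0.5423, 0.0344, 0.0636]), 'tool_rot': array([-1.798374e+02,  2.090000e-02,  4.890350e+01]), 'force': array([-4.7078,  2.0178,  3.3745])}
[(np.float64(55.0), 119.4, [127.0, 40.0, 112.0]), (np.float64(54.0), 119.4, [127.0, 37.0, 112.0]), (np.float64(54.5), 118.4, [125.0, 39.0, 112.0]), (np.float64(55.5), 118.4, [125.0, 40.0, 111.0])]
```

View pics/s5.png

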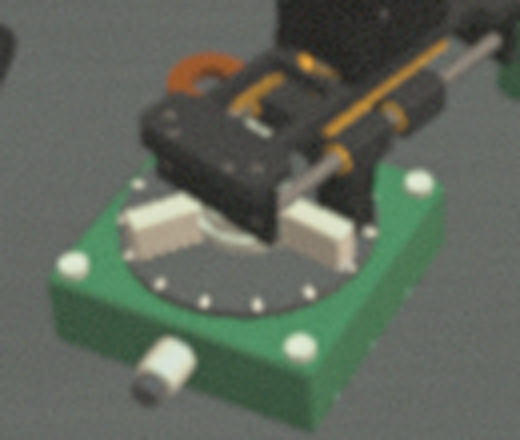

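Emit:
apply_moves([
  [[2.5, -0.7, 0], [0, 0, -0.052]],
  [[5.0, -1.6, 0], [0, 0, -0.105]],
  [[7.4, -2.6, 0], [0, 0, -0.157]],
  [[9.8, -3.8, 0], [0, 0, -0.209]],
  [[9.8, -3.8, 0], [0, 0, -0.209]],
])

```text
time_s: 7.5
tool_pos: [0.5541, 0.029, 0.0638]
tool_rot: [179.9, -0.1, 37.0]
force: [-0.3, 0.3, 0.1]
grip_width: 0.0001
```

Run:
```python
from h import *
p=env.read_camera("scene");print(ang(p))
```

```text
[(np.float64(34.5), 98.9, [134.0, 29.0, 64.0]), (np.float64(34.0), 98.2, [133.0, 29.0, 63.0]), (np.float64(33.5), 97.4, [132.0, 28.0, 62.0]), (np.float64(35.0), 97.0, [130.0, 29.0, 64.0])]
```

Emit:
apply_moves([
  [[-2, 2, 0], [0, 0, 0]],
  [[-4, 5, 0], [0, 0, 0]],
  [[-4, 5, 15], [0, 0, 0]],
  [[-4, 5, 45], [0, 0, 0]],
  [[-4, 5, 90], [0, 0, 0]],
  [[-4, 5, 135], [0, 0, 0]],
  [[-4, 45, 160], [0, 0, 0]],
  [[-4, 90, 160], [0, 0, 0]],
])

```text
time_s: 8.35
tool_pos: [0.5523, 0.1187, 0.2301]
tool_rot: [179.7, -0.5, 36.6]
force: [0.4, 0.4, -0.1]
grip_width: 0.0005
```

Emit:
apply_moves([
  [[0, 45, 0], [0, 0, 0]],
  [[0, 90, 0], [0, 0, 0]],
  [[0, 135, 0], [0, 0, 0]],
  [[0, 180, 0], [0, 0, 0]],
  [[0, 225, 0], [0, 0, 0]],
  [[0, 225, 0], [0, 0, 0]],
  [[0, 225, 0], [0, 0, 0]],
])

```text
time_s: 9.05
tool_pos: [0.5483, 0.3458, 0.2243]
tool_rot: [-180.0, -0.0, 37.1]
force: [0.6, 0.2, -0.4]
grip_width: 0.0006
```

Run:
```python
from h import *
p=env.read_camera("scene");print(ang(p)[:2]);save(p,"s6.png",(140,170,400,340),1.5)
print([ray(p,*(np.array(np.nonzero(r["region"]))[::-1].mean(1)),.07).round(4) for r in env.regions_of(p,"blank")])
t=env.read_camera("top");print(ang(t)[:2]);save(t,"t6.png",(240,180,500,350),1.5)
print([ray(t,*(np.array(np.nonzero(r["region"]))[::-1].mean(1)),.07).round(4) for r in env.regions_of(t,"blank")])
for n,P in(("scene",p),("top",t)):
  for k in("tin","driver","spare"):
    print(n,k,[np.round(r["rect"]) for r in env.regions_of(P,k)[:1]])
cv2.imwrite("pics/b6.png",np.vstack([cv2.imread("pics/s6.png"),cv2.imread("pics/t6.png")]))
print(env.get_obs()["tool_pos"],env.get_obs()["force"])
```

```text
[(np.float64(34.0), 122.9, [126.0, 116.0, 120.0]), (np.float64(34.5), 122.7, [126.0, 120.0, 119.0])]
[array([ 0.5329, -0.0179,  0.07  ]), array([ 0.4447, -0.0426,  0.07  ])]
[(np.float64(33.0), 136.8, [124.0, 140.0, 134.0]), (np.float64(32.5), 135.9, [122.0, 139.0, 133.0])]
[array([ 0.3726, -0.0397,  0.07  ]), array([ 0.5305, -0.0138,  0.07  ]), array([ 0.402, -0.165,  0.07 ])]
scene tin [array([333., 253., 370., 304.])]
scene driver [array([170., 194., 204., 263.])]
scene spare [array([188., 301., 218., 327.])]
top tin [array([255., 210., 295., 256.])]
top driver [array([468., 271., 488., 389.])]
top spare [array([420., 191., 448., 214.])]
[0.54936872 0.34351754 0.22374811] [ 0.79482874  0.06588059 -0.10549344]
```

View pics/b6.png

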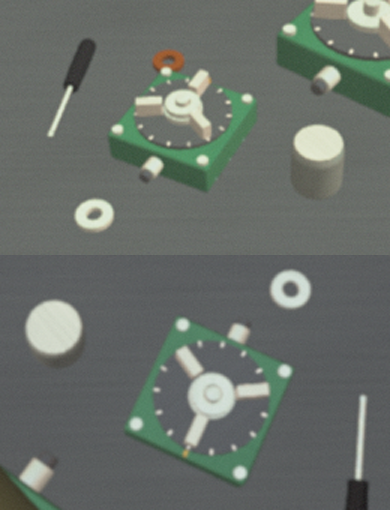

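```bash
python3 -c "
from cell import env
print(env.sign_off())"
```

```text
the job is handed in; nothing more can be done
None
```

I turned the plate four clicks clockwise by pushing one arm with the shut fingertips. I then backed the finger off, lifted it clear, and handed the job in at about 9 s of the 45 s allowed.

- **Plate turn:** the arm I pushed went from about 129.5° to 33.5°, which is 96°, or four clicks. With the robot clear, the scene camera read 34° and the top camera 33°. I checked after clicks 1, 3 and 4, and saw no sign of a fifth.
- **Forces:** the tool force at the stops read about 4–6 N. It dropped to about zero after the fourth snap.
- **Ring:** in the last top picture the ring was about 2 mm from the axis by my measurement, within camera error. The scene camera put it about 3 mm out, against 7 mm before I started. I did not measure its height directly, but it looks seated on the hub.
- **Bystanders:** the tin, screwdriver and spare ring are where they were, to within 1–3 pixels in both cameras.

No check failed. Sign-off gave no verdict, so I can't confirm the judged result.

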